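# Hang up the new spanner and close its carton

## Robot

A 7-joint arm with a two-finger parallel gripper is mounted at the origin on the work surface. World frame = base frame: x ahead of the robot, y to its left, z up, the work surface at z = 0. Lengths are in m, angles in rad, forces in N, time in s.
With the tool pointing down it reaches from about 0.4 to 0.85 m from the base axis. Payload 10.4 kg.
Tool frame: the origin (TCP) lies at the very end of the fingers, on their centre line; the grasp point (between the pads) lies 19 mm behind it; z points along the fingers, y is the direction in which the jaws open and shut (so a half turn about z gives the same grasp; the last joint's range is limited). The gripper opens to 85 mm and grips with 20 to 120 N. Pads are 22 mm wide; open, the fingers measure 114 mm over their backs; the gripper's body (76 mm by 85 mm) begins 54 mm behind the grasp point. The pads swing forward as they close: fully open they stand 13 mm farther back than shut.
Start: joints at [-1.253, 0.332, -0.065, 1.46, 0.022, 1.35, -0.088], TCP at [0.209, 0.589, 0.231] pointing down, gripper open.
Joint ranges: [-2.6, 2.6], [-0.5, 2.12], [-1.47, 1.34], [0.16, 2.42], [-1.27, 4.41], [0.06, 2.06], [-2.6, 2.6]. Speed limits (rad/s): [2.22, 2.22, 2.79, 2.79, 3.14, 3.14, 3.14].

## Interface

Orientations are given as a unit quaternion [x, y, z, w].
In Python, from workcell import get_obs, camera, camera_info, hand_in gives the robot as it stands.
- The arm moves only by the tool move_arm, never from a script. Its argument "moves" is a list of rows, each a list of 3 entries, a list of its own where there are three numbers: the shift along the tool's x, y, z in units of 25 mm (1.0 is 25 mm), then the turn, a rotation vector about the tool's x, y, z in degrees, then the opening, from 0 (shut) to 1 (fully open). A call has 1 to 5 rows; each row shifts and turns the commanded pose from where the row before left it, along the tool's axes as they then stand; what a row does not reach is not made up. A row lasts 1/8 s, in which the tool goes at most 62.5 mm and 10.7 degrees, less where a joint would pass 70% of its speed; a pose out of reach is approached as far as the arm can. A call is refused whole if a number of a shift passes 1 or a number of a turn 10.7, either way. A call with a gripper value outside its range is refused whole. The fingers move at their own pace and stop on an object; "squeeze" is the grip in N (left out, the last holds). Time passes only in rows, so rows that do not move let the fingers close. It gives the time, the measured TCP pose, the force and the opening at its end, in the units of the state.
- get_obs(): the state, without advancing time (a new reading comes with each control period).
- camera(name): name is "scene" or "top" or "wrist"; returns the picture (400x640x3 uint8, red, green, blue); there is no depth.
- camera_info(name): a dict with "fx", "fy", "cx", "cy" (pixels), "origin" and "rotation" of the camera in the world. Camera axes: x right, y down, z forward; pixel columns grow to the right and rows downward; lengths in m; the calibration is good to about 2 mm. A picture is of the moment at which its call begins: read the wrist's pose just before it. camera_info takes no time and is no camera call; for the wrist camera it gives the pose at the moment of the call.
- hand_in(): hands the job in, once; it reports no verdict.
The state is a dict: "clock": time; "joint_pos": joint angles; "joint_velocities": joint speeds; "tau": joint torques, N m; "position": TCP position; "ee_rot": TCP orientation; "ft_force": force on the tool from outside, world axes, zero at the start; "torque": the same for the moment, N m; "grip_width": opening from 0.0 (shut) to 1.0 (fully open).
Only numpy, scipy, OpenCV 4.12 (cv2) and the standard library are available. Lean on these libraries where they do the work, as an engineer would, in place of code of your own. Each camera call takes 0.05 s, during which the arm holds its last target. There are 200 camera calls.

## Task

Take the new steel spanner out of the open carton and hang it by its eye on the free peg of the tool stand, well down the peg, so that it hangs there by itself. Then close the carton: fold the short flap down flat first, then the long flap down flat over it. Leave the screw jar in the carton, the tools already hanging on the stand and everything else on the bench as they are.

Things in the scene. Friction and masses are not known exactly. Their poses are not given: they have to be found in the camera images.
- spanner: the spanner to hang: flat steel, 146 mm long, 8 mm thick, 120 g, lying flat in the carton at any yaw. Origin on its underside at the middle of the shank (18 mm wide, 88 mm long, from x = -51 to +37 mm); x points to the eye, z up out of the flat face. Forked open jaw (32 mm wide) at x = -48 to -70 mm, eye ring at x = +52 mm
- spanner_eye (a point): centre of the spanner's eye, at half thickness: (52, 0, 4) mm from the spanner's origin. Ring 36 mm outside, through hole 18 mm in diameter, hole axis along the spanner's z
- peg_free: the one bare peg of the stand's three (any of the places): steel rod 8 mm in diameter, 50 mm long, rising at 50 degrees towards the stand's front (-x), no head, a 24 mm flange round its foot. Origin at the foot of the peg on the front of the crossbar, 200 mm above the bench; axes as the stand
- peg_free_axis (a point): same point as the free peg's origin, turned so that its z axis runs along the peg from foot to tip (y level, along the crossbar)
- stand: fixed tool stand, left or right (swaps sides with the carton): base plate 130 x 230 x 12 mm, 16 mm posts at (30, +-105) mm, level crossbar 226 mm long along y, 16 mm thick, 24 mm high, centred at (30, 0, 200) mm. Three pegs start from it at (22, y, 200) mm, y = -85, 0, +85. Origin under the centre of the base; -x is the front, where the pegs point
- peg_b: a 50-degree peg on the stand, already taken by a hung steel tool (its eye at the foot of the peg, the tool hanging straight down); origin at the foot of the peg, axes as the stand. Its tool is a spanner 160 mm long, 40 mm wide
- peg_c: a 50-degree peg on the stand, already taken by a hung steel tool (its eye at the foot of the peg, the tool hanging straight down); origin at the foot of the peg, axes as the stand. Its tool is a ring spanner 125 mm long, 44 mm wide
- hung_b (a joint): swing of the tool on peg_b about the crossbar's direction, rad, 0 = hanging straight down
- hung_c (a joint): swing of the tool on peg_c, likewise
- carton: fixed open cardboard carton 180 (x) x 200 (y) x 60 mm high, walls and floor 4 mm, two flaps along its y = +100 and y = -100 mm edges. Origin under its centre
- flap_short (a joint): angle of the short flap (85 mm long, 176 mm wide, 4 mm thick), on the carton's +y edge. Hinged along the carton's x axis; 0 = closed flat over the carton, pi/2 = standing straight up, more = leaning outward; starts at 1.6 to 1.95. The hinge is stiff: the flap stays where it is left.
- flap_long (a joint): angle of the long flap (125 mm long, 176 mm wide, 4 mm thick), on the carton's -y edge; when closed it overlaps the short one, 5 mm higher. Hinged along the carton's x axis; 0 = closed flat over the carton, pi/2 = standing straight up, more = leaning outward; starts at 1.6 to 1.95. The hinge is stiff: the flap stays where it is left.
- flap_short_hinge (a point): middle of the short flap's hinge line: (0, 100, 62.5) mm in the carton's frame; axes as the carton
- flap_long_hinge (a point): middle of the long flap's hinge line: (0, -100, 67.5) mm in the carton's frame; axes as the carton
- screw_jar: small clear jar, 26 mm in diameter, 30 mm high, upright in a corner of the carton; stays there. Origin under its centre
- puck_a: black sample mount, 30 mm in diameter, 20 mm high, on the stand's base
- puck_b: brass sample mount, 38 mm in diameter, 18 mm high, on the stand's base
- vial: amber jar, 30 mm in diameter, 55 mm high, between carton and stand. Origin under its centre
- oil_bottle: amber bottle, 44 mm in diameter, 130 mm high, beyond the carton and stand. Origin under its centre
- mouse: black computer mouse 100 x 58 x 32 mm
- cup: white cup, 72 mm across, 60 mm high
There are look-alikes about, which are no part of the job. Of the things that look like the spanner, the middle-sized one is meant.

How it is judged:
On the way, in this order (a step that is already met when the one before it is completed fails the run):
1. the spanner hangs by its eye on the free peg, released, both flaps still open (x of spanner_eye in the frame of peg_free_axis between -0.009 and 0.009 m and y of spanner_eye in the frame of peg_free_axis between -0.009 and 0.009 m and z of spanner_eye in the frame of peg_free_axis between -0.002 and 0.035 m and contact force between spanner and the fingers below 0.1 N and value of joint each of flap_short, flap_long above 0.6 rad), for 0.2 s.
2. the short flap is folded down flat while the long flap is still open (value of joint flap_short below 0.15 rad and value of joint flap_long above 0.3 rad), for 0.1 s.
3. the long flap is folded down flat over it (value of joint each of flap_short, flap_long below 0.15 rad), for 0.1 s.
At the end, for the whole second after the job is handed in: the spanner hangs at rest on the free peg, the peg through its eye (eye centre within 9 mm of the peg's axis and less than 35 mm from the foot of the peg), and both carton flaps lie closed within 0.15 rad of flat (all of step 3 and x of spanner_eye in the frame of peg_free_axis between -0.009 and 0.009 m and y of spanner_eye in the frame of peg_free_axis between -0.009 and 0.009 m and z of spanner_eye in the frame of peg_free_axis between -0.002 and 0.035 m and contact force between spanner and the fingers below 0.1 N and linear speed of spanner below 0.05 m/s and angular speed of spanner below 0.5 rad/s); the robot touches nothing.
It fails at once if one of the loose things that do not belong to the job (jar, mounts, vial, bottle, mouse, cup) is moved more than 30 mm (distance of any of screw_jar, puck_a, puck_b, vial, oil_bottle, mouse, cup from where it was at the start of the episode above 0.03 m).
It fails at once if a tool already hanging on the stand is knocked (swung more than 0.6 rad) (value of joint any of hung_b, hung_c above 0.6 rad).
It also fails if it takes over 67 s, if anything falls off the work surface, if the arm or the gripper's body presses on something with over 40 N, if the wrist force passes 120 N, or if a joint passes its speed limit or range.

## Working session

There is one attempt and no reset: what is moved stays moved. The work goes in short steps, Python scripts to look and compute and a tool call to move; the robot and the scene stay as the last step left them, time stands still between calls to the robot, and variables do not carry over. Pictures are saved under pics/ and viewed, about 8 in all and at most 12, crops included, and the job is handed in when it is done.

Besides the shell and the picture viewer there is one more tool, called after "Call:" in YAML: its name, and indented under it one key for each argument. move_arm: Moves the arm, as the interface text tells. Its arguments: {"type":"object","properties":{"moves":{"type":"array","items":{"type":"array"}},"squeeze":{"type":"number"}},"required":["moves"]}

```bash
mkdir -p pics; ls; python3 - <<'E'
from workcell import *
import cv2,numpy as np
np.set_printoptions(precision=4,suppress=True)
o=get_obs();print({k:np.round(v,4) for k,v in o.items()})
for n in("scene","top"):
    im=camera(n);cv2.imwrite(f"pics/{n}0.png",im[...,::-1]);print(n,camera_info(n))
E
```

```text
pics
{'clock': np.float64(0.0), 'joint_pos': array([-1.2526,  0.3329, -0.0647,  1.461 ,  0.0216,  1.3499, -0.0885]), 'joint_velocities': array([-0.0001,  0.0008,  0.0004,  0.0001,  0.0006, -0.0007,  0.0011]), 'tau': array([ -0.    , -62.5447,   0.0489, -39.1611,   0.0161,   0.0099,
         0.    ]), 'position': array([0.2088, 0.5887, 0.2305]), 'ee_rot': array([ 0.1696,  0.9855, -0.0007, -0.0001]), 'ft_force': array([0.4361, 0.3922, 0.9099]), 'torque': array([-0.0089,  0.0069, -0.0001]), 'grip_width': np.float64(0.9981)}
scene {'fx': 447.67548340027554, 'fy': 447.67548340027554, 'cx': 314.2406823680798, 'cy': 203.36885855616384, 'origin': array([1.1828, 0.1094, 0.9471]), 'rotation': array([ 0.6374,  0.7007, -0.237 , -0.2158])}
top {'fx': 434.4928219231533, 'fy': 434.4928219231533, 'cx': 313.7445605611569, 'cy': 201.57973994422366, 'origin': array([0.434 , 0.046 , 1.3174]), 'rotation': array([ 0.7132, -0.6984,  0.0461, -0.0379])}
```

View pics/scene0.png

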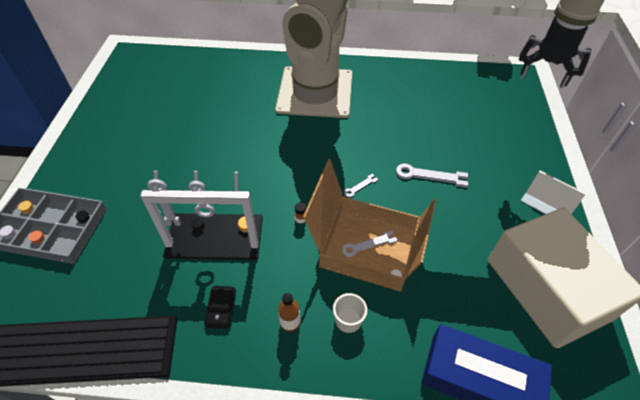

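View pics/top0.png

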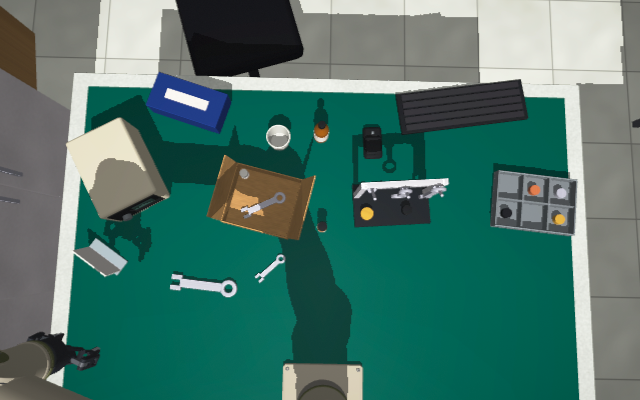

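```bash
cat > h.py <<'E'
from workcell import *
import cv2,numpy as np
from scipy.spatial.transform import Rotation as R
np.set_printoptions(precision=4,suppress=True)
def ray(ci,u,v):
    d=R.from_quat(ci['rotation']).apply([(u-ci['cx'])/ci['fx'],(v-ci['cy'])/ci['fy'],1]);return np.array(ci['origin']),d
def onz(ci,u,v,z):
    o,d=ray(ci,u,v);return o+d*(z-o[2])/d[2]
def proj(ci,p):
    q=R.from_quat(ci['rotation']).inv().apply(np.atleast_2d(p)-np.array(ci['origin']))
    return np.c_[ci['fx']*q[:,0]/q[:,2]+ci['cx'],ci['fy']*q[:,1]/q[:,2]+ci['cy']]
def two(a,b):
    A=[];y=[]
    M=np.zeros((3,3));v=np.zeros(3)
    for o,d in(a,b):
        d=d/np.linalg.norm(d);P=np.eye(3)-np.outer(d,d);M+=P;v+=P@o
    return np.linalg.solve(M,v)
E
python3 - <<'E'
import cv2,numpy as np
t=cv2.imread('pics/top0.png');s=cv2.imread('pics/scene0.png')
def c(i,x,y,w,h): return cv2.resize(i[y:y+h,x:x+w],(400,300),interpolation=cv2.INTER_CUBIC)
cv2.imwrite('pics/c1.png',np.vstack([np.hstack([c(t,200,150,120,90),c(t,345,165,120,90)]),np.hstack([c(s,300,155,140,140*3//4+0),c(s,140,165,120,90)])]))
E
```

```text
(no output)
```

View pics/c1.png

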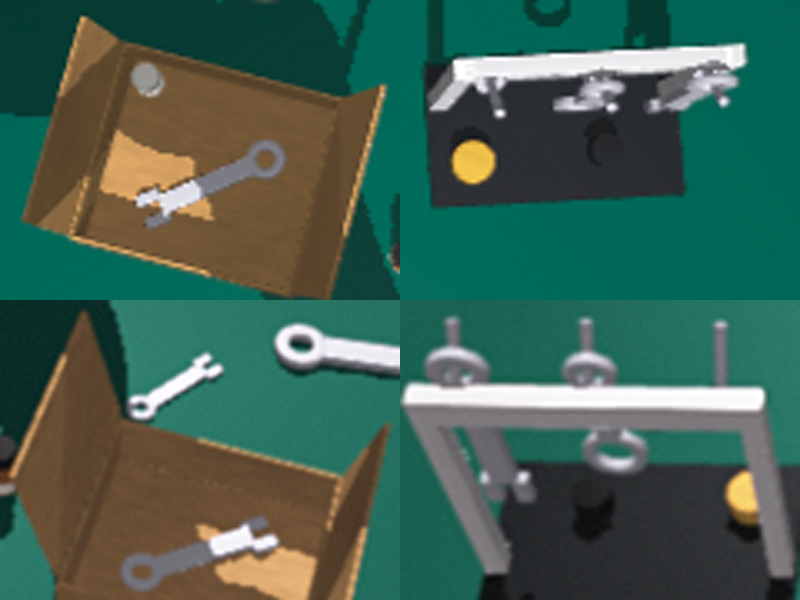

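```bash
python3 - <<'E'
from h import *
T=camera_info('top');S=camera_info('scene')
k=120/400
def t(x,y,ox=200,oy=150):return ox+x*k,oy+y*k
print('carton rim z.06');
for p in[(122,42),(72,238),(340,98),(290,297)]:print(onz(T,*t(*p),.062)[:2])
print('jar',onz(T,*t(147,76),.03),'eye',onz(T,*t(265,158),.012),'jaw',onz(T,*t(148,208),.012),'shank0/1',onz(T,*t(245,168),.012),onz(T,*t(175,200),.012))
print('stand base z.012')
for p in[(425,65),(432,207),(685,194),(740,46)]:print(onz(T,*t(p[0]-400,p[1],345,165),.012)[:2])
# bar top back corners z=.212
print('bar',onz(T,*t(745-400,46,345,165),.212),onz(T,*t(458-400,60,345,165),.212))
def s(x,y):return 140+(x-400)*k,165+(y-300)*k
print('bar scene front edge', onz(S,*s(405,385),.212),onz(S,*s(765,390),.212))
print('bar scene far/near edge L', onz(S,*s(403,403),.212),onz(S,*s(764,408),.212))
# peg tip
tip=two(ray(T,*t(100,113,345,165)),ray(S,*s(720,324)));print('tip',tip,proj(T,tip),t(100,113,345,165),proj(S,tip),s(720,324))
ks=140/400
fl=lambda x,y:(300+x*ks,155+(y-300)*ks)
print('long flap tip corner far',two(ray(T,*t(330,300)),ray(S,*fl(80,312))),'near', two(ray(T,*t(385,85)),ray(S,*fl(12,478))))
print('short flap tip', two(ray(T,*t(25,220)),ray(S,*fl(388,428))))
print('vial',onz(T,321.5,220,.05))
E
```

```text
carton rim z.06
[0.6944 0.2617]
[0.5208 0.2978]
[0.6488 0.0687]
[0.4738 0.1078]
jar [0.6705 0.2435 0.03  ] eye [0.6006 0.1364 0.012 ] jaw [0.5528 0.2406 0.012 ] shank0/1 [0.5911 0.1542 0.012 ] [0.5606 0.2165 0.012 ]
stand base z.012
[ 0.6451 -0.0844]
[ 0.5155 -0.092 ]
[ 0.5321 -0.3212]
[ 0.6691 -0.3734]
bar [ 0.6332 -0.3131  0.212 ] [ 0.6172 -0.0899  0.212 ]
bar scene front edge [ 0.624  -0.3099  0.212 ] [ 0.6064 -0.0821  0.212 ]
bar scene far/near edge L [ 0.6382 -0.3064  0.212 ] [ 0.6207 -0.08    0.212 ]
tip [ 0.5733 -0.1169  0.234 ] [[374.0762 199.0467]] (375.0, 198.9) [[234.8834 172.132 ]] (236.0, 172.2)
long flap tip corner far [0.4682 0.0724 0.1811] near [0.6393 0.0339 0.1816]
short flap tip [0.5297 0.3248 0.1363]
vial [0.5319 0.0091 0.05  ]
```

The look-alikes are a small one at (260,268), a large one at (203,285), both outside the carton, and the one inside at (265,205) in the top view. The crop shows the one in the carton with its eye at about (279.5,197.4). It is the middle-sized one, so it is the one meant. The free peg is the +y end one, at top (375,199) and scene (236,172). The long flap is on the stand side.

```bash
cat >> h.py <<'E'
def plan(p,Rt,n):
    "rows (units of 25 mm / deg in tool axes) from the present pose to p,Rt"
    o=get_obs();P=np.array(o['position']);Q=R.from_quat(o['ee_rot']);rv=(Q.inv()*Rt).as_rotvec()
    dr=np.round(np.degrees(rv)/n,2);P0=P.copy()
    print('now',P,'rot deg',np.degrees(rv),'clock',o['clock'],'grip',o['grip_width'])
    for i in range(n):
        step=P0+(np.array(p)-P0)*(i+1)/n-P
        s=np.round(Q.inv().apply(step)/.025,2);print([s.tolist(),dr.tolist()])
        P=P+Q.apply(s*.025);Q=Q*R.from_rotvec(np.radians(dr))
def down(ax): # tool down, tool x at world azimuth ax (rad)
    x=np.array([np.cos(ax),np.sin(ax),0]);z=np.array([0,0,-1.]);return R.from_matrix(np.c_[x,np.cross(z,x),z])
SP=np.array([.579,.1837]);SA=np.arctan2(.1042,-.0478)
E
python3 - <<'E'
from h import *
plan([.579,.184,.25],down(SA),15)
E
```

```text
now [0.2088 0.5887 0.2306] rot deg [-0.0675  0.0297 45.8344] clock 0.1 grip 0.9970381498398483
[[-1.29, -0.69, -0.05], [-0.0, 0.0, 3.06]]
[[-1.33, -0.61, -0.05], [-0.0, 0.0, 3.06]]
[[-1.35, -0.55, -0.05], [-0.0, 0.0, 3.06]]
[[-1.39, -0.47, -0.05], [-0.0, 0.0, 3.06]]
[[-1.41, -0.4, -0.05], [-0.0, 0.0, 3.06]]
[[-1.42, -0.32, -0.05], [-0.0, 0.0, 3.06]]
[[-1.45, -0.25, -0.06], [-0.0, 0.0, 3.06]]
[[-1.45, -0.17, -0.05], [-0.0, 0.0, 3.06]]
[[-1.46, -0.09, -0.05], [-0.0, 0.0, 3.06]]
[[-1.46, -0.01, -0.05], [-0.0, 0.0, 3.06]]
[[-1.46, 0.07, -0.05], [-0.0, 0.0, 3.06]]
[[-1.46, 0.14, -0.05], [-0.0, 0.0, 3.06]]
[[-1.45, 0.22, -0.05], [-0.0, 0.0, 3.06]]
[[-1.43, 0.3, -0.05], [-0.0, 0.0, 3.06]]
[[-1.41, 0.37, -0.05], [-0.0, 0.0, 3.06]]
```

Call:
move_arm:
  moves:
    - [[-0.97,-0.52,-0.04],[0,0,0],1]
    - [[-0.97,-0.52,-0.04],[0,0,0],1]
    - [[-0.97,-0.52,-0.04],[0,0,0],1]
    - [[-0.97,-0.52,-0.04],[0,0,0],1]
    - [[-0.97,-0.52,-0.04],[0,0,0],1]

```text
clock: 0.72
position: [0.3019, 0.4864, 0.236]
ee_rot: [0.17, 0.986, -0.0, -0.0]
ft_force: [-0.2, -0.5, 0.0]
grip_width: 1.002
```

Call:
move_arm:
  moves:
    - [[-0.97,-0.52,-0.04],[0,0,0],1]
    - [[-0.97,-0.52,-0.04],[0,0,0],1]
    - [[-0.97,-0.52,-0.04],[0,0,0],1]
    - [[-0.97,-0.52,-0.04],[0,0,0],1]
    - [[-0.97,-0.52,-0.04],[0,0,0],1]

```text
clock: 1.35
position: [0.3944, 0.3846, 0.241]
ee_rot: [0.17, 0.986, -0.0, -0.0]
ft_force: [1.3, 0.4, 0.3]
grip_width: 0.995
```

Call:
move_arm:
  moves:
    - [[-0.97,-0.52,-0.04],[0,0,0],1]
    - [[-0.97,-0.52,-0.04],[0,0,0],1]
    - [[-0.97,-0.52,-0.04],[0,0,0],1]
    - [[-0.97,-0.52,-0.04],[0,0,0],1]
    - [[-0.97,-0.52,-0.04],[0,0,0],1]

```text
clock: 1.98
position: [0.4869, 0.2829, 0.246]
ee_rot: [0.17, 0.986, -0.0, -0.0]
ft_force: [-0.7, 0.1, 0.7]
grip_width: 1.0
```

Call:
move_arm:
  moves:
    - [[-0.97,-0.52,-0.04],[0,0,0],1]
    - [[-0.97,-0.52,-0.04],[0,0,0],1]
    - [[-0.97,-0.52,-0.04],[0,0,0],1]
    - [[-0.97,-0.52,-0.04],[0,0,0],1]
    - [[-0.97,-0.52,-0.04],[0,0,0],1]

```text
clock: 2.6
position: [0.5794, 0.1812, 0.2509]
ee_rot: [0.17, 0.986, -0.0, -0.0]
ft_force: [-0.1, 0.4, -0.1]
grip_width: 1.003
```

Call:
move_arm:
  moves:
    - [[0,0,0],[0,0,9.17],1]
    - [[0,0,0],[0,0,9.17],1]
    - [[0,0,0],[0,0,9.17],1]
    - [[0,0,0],[0,0,9.17],1]
    - [[0,0,0],[0,0,9.17],0.6]

```text
clock: 3.22
position: [0.5789, 0.1818, 0.2509]
ee_rot: [0.542, 0.84, -0.0, -0.0]
ft_force: [-0.1, 0.4, 0.1]
grip_width: 0.815
```

```bash
python3 - <<'E'
from h import *
o=get_obs();print(o['clock'],o['position'],o['ee_rot'],o['joint_pos'])
ci=camera_info('wrist');im=camera('wrist');print(ci)
cv2.imwrite('pics/w1.png',im[...,::-1])
E
```

```text
3.225 [0.5789 0.1818 0.2509] [ 0.5423  0.8402 -0.0003 -0.0002] [-0.6903  0.2884  0.3872  1.5028 -0.1097  1.3727  0.1286]
{'fx': 310.2108805296278, 'fy': 310.2108805296278, 'cx': 318.19550678621584, 'cy': 201.55011703761946, 'origin': array([0.5464, 0.2516, 0.3931]), 'rotation': array([0.9664, 0.2085, 0.0311, 0.147 ])}
```

View pics/w1.png

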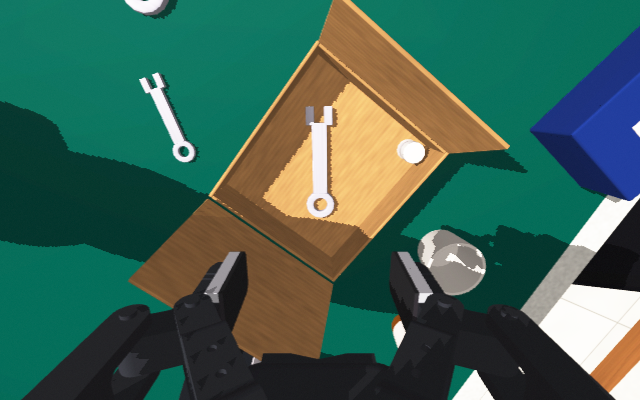

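```bash
python3 - <<'E'
from h import *
ci=camera_info('wrist')
e=onz(ci,320,205,.012);j=onz(ci,319.5,108,.012);m=onz(ci,319,123,.012)
print(e,j,m,np.linalg.norm(e-j))
s=(e-m)[:2];s/=np.linalg.norm(s);print('s',s,'org',e[:2]-.052*s)
a=np.arctan2(-s[1],-s[0]);print('az',a)
g=e[:2]-.052*s
plan([g[0],g[1],.0075],down(a),10)
E
```

```text
[0.5985 0.14   0.012 ] [0.5492 0.2493 0.012 ] [0.5556 0.2334 0.012 ] 0.11991118513090032
s [ 0.4172 -0.9088] org [0.5768 0.1872]
az 2.0011085187513444
now [0.5789 0.1819 0.2509] rot deg [-0.0445 -0.0068 -0.775 ] clock 3.275 grip 0.7312908123021296
[[0.02, 0.0, 0.97], [-0.0, -0.0, -0.08]]
[[0.03, 0.0, 0.98], [-0.0, -0.0, -0.08]]
[[0.02, 0.01, 0.97], [-0.0, -0.0, -0.08]]
[[0.02, -0.0, 0.97], [-0.0, -0.0, -0.08]]
[[0.02, -0.0, 0.98], [-0.0, -0.0, -0.08]]
[[0.03, 0.0, 0.97], [-0.0, -0.0, -0.08]]
[[0.02, 0.0, 0.97], [-0.0, -0.0, -0.08]]
[[0.02, 0.01, 0.98], [-0.0, -0.0, -0.08]]
[[0.02, -0.0, 0.97], [-0.0, -0.0, -0.08]]
[[0.03, -0.0, 0.97], [-0.0, -0.0, -0.08]]
```

Call:
move_arm:
  moves:
    - [[0.02,0,0.97],[0,0,-0.4],0.6]
    - [[0.03,0,0.97],[0,0,-0.4],0.6]
    - [[0.02,0,0.97],[0,0,0],0.6]
    - [[0.02,0,0.97],[0,0,0],0.6]
    - [[0.02,0,0.97],[0,0,0],0.6]
  squeeze: 80

```text
clock: 3.9
position: [0.5776, 0.1844, 0.129]
ee_rot: [0.533, 0.846, -0.0, -0.0]
ft_force: [-0.2, -0.5, -0.2]
grip_width: 0.601
```

Call:
move_arm:
  moves:
    - [[0.02,0,0.97],[0,0,0],0.6]
    - [[0.03,0,0.97],[0,0,0],0.6]
    - [[0.02,0,0.97],[0,0,0],0.6]
    - [[0.02,0,0.97],[0,0,0],0.6]
    - [[0.02,0,0.94],[0,0,0],0.6]

```text
clock: 4.53
position: [0.5764, 0.1869, 0.0084]
ee_rot: [0.533, 0.846, -0.0, -0.0]
ft_force: [-0.8, 0.3, -1.6]
grip_width: 0.596
```

Call:
move_arm:
  moves:
    - [[0,0,0],[0,0,0],0]
    - [[0,0,0],[0,0,0],0]
    - [[0,0,0],[0,0,0],0]
    - [[0,0,0],[0,0,0],0]
    - [[0,0,0],[0,0,0],0]

```text
clock: 5.15
position: [0.5774, 0.1871, 0.0105]
ee_rot: [0.534, 0.845, 0.001, 0.0]
ft_force: [-1.2, -0.9, 5.9]
grip_width: 0.151
```

Call:
move_arm:
  moves:
    - [[0,0,-0.1],[0,0,0],0]
    - [[0,0,-0.5],[0,0,0],0]
    - [[0,0,-1],[0,0,0],0]
    - [[0,0,-1],[0,0,0],0]
    - [[0,0,-1],[0,0,0],0]

```text
clock: 5.78
position: [0.5767, 0.1868, 0.1011]
ee_rot: [0.534, 0.845, 0.0, 0.0]
ft_force: [-0.2, -0.3, -1.4]
grip_width: 0.152
```

Call:
move_arm:
  moves:
    - [[0,0,-1],[0,0,0],0]
    - [[0,0,-1],[0,0,0],0]
    - [[0,0,-1],[0,0,0],0]
    - [[0,0,-1],[0,0,0],0]
    - [[0,0,-1],[0,0,0],0]

```text
clock: 6.4
position: [0.5766, 0.1867, 0.2261]
ee_rot: [0.534, 0.845, 0.0, 0.0]
ft_force: [0.1, -0.5, -2.4]
grip_width: 0.15
```

```bash
python3 - <<'E'
from h import *
o=get_obs();print(o['clock'],o['position'],o['ee_rot'],o['grip_width'],o['ft_force'])
w=camera('wrist');s=camera('scene')
u,v=proj(camera_info('scene'),o['position'])[0];print(u,v)
u,v=int(u),int(v)
c=cv2.resize(s[v-50:v+50,u-65:u+65],(520,400),interpolation=cv2.INTER_CUBIC)
cv2.imwrite('pics/w2.png',np.hstack([cv2.resize(w[:,190:450],(260,400)),c])[...,::-1]);print(u-65,v-50)
E
```

```text
6.4 [0.5766 0.1867 0.2261] [0.5343 0.8453 0.0002 0.0001] 0.15031644168765665 [ 0.1216 -0.4691 -2.3789]
378.3692332041801 186.1696340115249
313 136
```

View pics/w2.png

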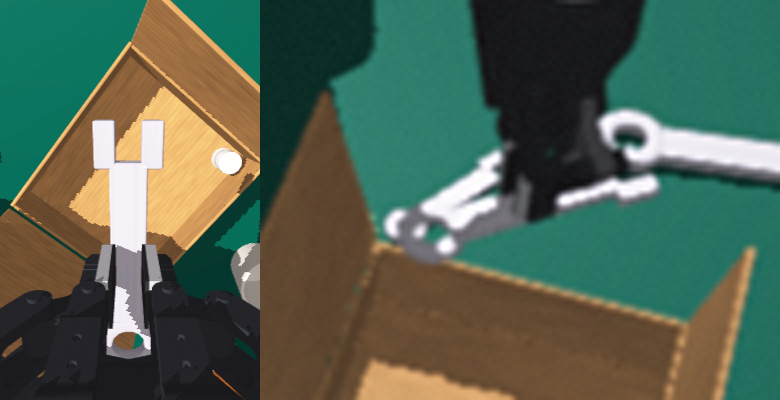

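```bash
python3 - <<'E'
from h import *
o=get_obs();Q=R.from_quat(o['ee_rot']);P=o['position']
W=camera_info('wrist');S=camera_info('scene')
print('cam in tool',Q.inv().apply(W['origin']-P))
e=two(ray(W,318,343),ray(S,354.3,195.3));print(e,Q.inv().apply(e-P),proj(W,e),proj(S,e))
for t in(-.004,0,.003,.006): # at several depths of the top face along tool z
    c,d=ray(W,318,343);c2=Q.inv().apply(c-P);d2=Q.inv().apply(d);print(t,c2+d2*(t-c2[2])/d2[2])
    j=ray(W,190+128,120);d2=Q.inv().apply(j[1]);print('  jawtip',c2+d2*(t-c2[2])/d2[2])
E
```

```text
cam in tool [ 0.0769 -0.001  -0.1423]
[0.6013 0.1371 0.2217] [-0.0552 -0.0004  0.0064] [[319.3293 341.9038]] [[353.9722 194.9637]]
-0.004 [-0.0467 -0.0011 -0.004 ]
  jawtip [ 0.0708 -0.0011 -0.004 ]
0 [-0.0502 -0.0012  0.    ]
  jawtip [ 0.0706 -0.0011  0.    ]
0.003 [-0.0529 -0.0012  0.003 ]
  jawtip [ 0.0705 -0.0012  0.003 ]
0.006 [-0.0556 -0.0012  0.006 ]
  jawtip [ 0.0703 -0.0012  0.006 ]
```

```bash
cat >> h.py <<'E'
YS=.073;ex=np.array([np.cos(YS),np.sin(YS),0]);ey=np.array([-np.sin(YS),np.cos(YS),0]);ez=np.array([0,0,1.])
FOOT=np.array([.6044,-.1156,.2]);c5,s5=np.cos(np.radians(50)),np.sin(np.radians(50));PEG=-c5*ex+s5*ez
def hang(tilt=40):
    a=np.radians(tilt);z=np.sin(a)*ex-np.cos(a)*ez;return R.from_matrix(np.c_[np.cross(ey,z),ey,z])
EYE=np.array([-.052,-.001,.003])
def tcp(eye,Rt):return np.array(eye)-Rt.apply(EYE)
E
python3 - <<'E'
from h import *
print(tcp(FOOT+.08*PEG,hang()))
plan([.50,-.11,.265],hang(0),13)
E
```

```text
[ 0.5114 -0.1214  0.2302]
now [0.578  0.1871 0.2281] rot deg [  0.2579   0.1704 -68.7737] clock 6.5 grip 0.1508911672734236
[[-0.72, -0.61, -0.12], [0.02, 0.01, -5.29]]
[[-0.67, -0.67, -0.11], [0.02, 0.01, -5.29]]
[[-0.6, -0.73, -0.12], [0.02, 0.01, -5.29]]
[[-0.52, -0.78, -0.12], [0.02, 0.01, -5.29]]
[[-0.46, -0.83, -0.11], [0.02, 0.01, -5.29]]
[[-0.37, -0.87, -0.12], [0.02, 0.01, -5.29]]
[[-0.3, -0.9, -0.11], [0.02, 0.01, -5.29]]
[[-0.21, -0.92, -0.12], [0.02, 0.01, -5.29]]
[[-0.12, -0.93, -0.11], [0.02, 0.01, -5.29]]
[[-0.04, -0.95, -0.12], [0.02, 0.01, -5.29]]
[[0.05, -0.94, -0.11], [0.02, 0.01, -5.29]]
[[0.14, -0.94, -0.12], [0.02, 0.01, -5.29]]
[[0.22, -0.92, -0.11], [0.02, 0.01, -5.29]]
```

Call:
move_arm:
  moves:
    - [[-0.72,-0.61,-0.3],[0,0,-5.29],0]
    - [[-0.67,-0.67,-0.3],[0,0,-5.29],0]
    - [[-0.6,-0.73,-0.3],[0,0,-5.29],0]
    - [[-0.52,-0.78,-0.3],[0,0,-5.29],0]
    - [[-0.46,-0.83,-0.3],[0,0,-5.29],0]

```text
clock: 7.12
position: [0.5463, 0.0718, 0.2617]
ee_rot: [0.325, 0.946, -0.0, -0.0]
ft_force: [0.2, 0.6, -1.7]
grip_width: 0.152
```

Call:
move_arm:
  moves:
    - [[-0.37,-0.87,0],[0,0,-5.29],0]
    - [[-0.3,-0.9,0],[0,0,-5.29],0]
    - [[-0.21,-0.92,0],[0,0,-5.29],0]
    - [[-0.12,-0.93,0],[0,0,-5.29],0]
    - [[-0.04,-0.95,0],[0,0,-5.29],0]

```text
clock: 7.75
position: [0.5162, -0.0424, 0.2615]
ee_rot: [0.1, 0.995, 0.0, -0.0]
ft_force: [0.3, 0.9, -1.2]
grip_width: 0.152
```

Call:
move_arm:
  moves:
    - [[0.05,-0.94,0],[0,0,-5.29],0]
    - [[0.14,-0.94,0],[0,0,-5.29],0]
    - [[0.22,-0.92,0],[0,0,-5.29],0]
    - [[0,0,0],[0,-8,0],0]
    - [[0,0,0],[0,-8,0],0]

```text
clock: 8.38
position: [0.4988, -0.1106, 0.2614]
ee_rot: [-0.036, 0.989, 0.005, 0.141]
ft_force: [-0.4, -0.6, -1.2]
grip_width: 0.15
```

```bash
python3 - <<'E'
from h import *
print(get_obs()['joint_pos'])
plan(tcp(FOOT+.08*PEG,hang()),hang(),4)
E
```

```text
[-0.3486 -0.1852  0.4686  1.9557  0.0327  1.074   1.7564]
now [ 0.4988 -0.1106  0.2614] rot deg [ -0.0252 -23.8058  -0.0273] clock 8.375 grip 0.15004027775296602
[[-0.03, -0.12, 0.33], [-0.01, -5.95, -0.01]]
[[0.01, -0.11, 0.34], [-0.01, -5.95, -0.01]]
[[0.05, -0.12, 0.33], [-0.01, -5.95, -0.01]]
[[0.07, -0.12, 0.32], [-0.01, -5.95, -0.01]]
```

Call:
move_arm:
  moves:
    - [[-0.03,-0.12,0.33],[0,-5.95,0],0]
    - [[0.01,-0.12,0.33],[0,-5.95,0],0]
    - [[0.05,-0.12,0.33],[0,-5.95,0],0]
    - [[0.07,-0.12,0.32],[0,-5.95,0],0]
    - [[0,0,0],[0,0,0],0]

```text
clock: 9.0
position: [0.5093, -0.1211, 0.2288]
ee_rot: [-0.034, 0.94, 0.013, 0.339]
ft_force: [0.1, 0.4, -1.6]
grip_width: 0.149
```

```bash
python3 - <<'E'
from h import *
o=get_obs();print(o['clock'],o['position'],o['joint_pos']);plan(tcp(FOOT+.08*PEG,hang()),hang(),1)
w=camera('wrist');s=camera('scene');t=camera('top')
e=tcp([0,0,0],hang())*0+R.from_quat(o['ee_rot']).apply(EYE)+o['position']
L=[]
for n,im in(('scene',s),('top',t)):
    u,v=proj(camera_info(n),(e+FOOT+.05*PEG)/2)[0].astype(int);x,y=u-40,v-30;print(n,x,y,proj(camera_info(n),[e,FOOT+.05*PEG,FOOT]))
    L.append(cv2.resize(im[y:y+60,x:x+80],(400,300),interpolation=cv2.INTER_CUBIC))
W=camera_info('wrist');print('wrist',proj(W,[e,FOOT+.05*PEG,FOOT]))
cv2.imwrite('pics/w3.png',np.hstack([np.vstack(L),cv2.resize(w[:,160:480],(400,500))[:,:] if 0 else cv2.copyMakeBorder(cv2.resize(w[:,160:480],(400,500)),0,100,0,0,0)])[...,::-1])
E
```

```text
9.0 [ 0.5093 -0.1211  0.2288] [-0.3321 -0.413   0.5222  2.2984  0.0252  0.5362  1.8488]
now [ 0.5093 -0.1211  0.2288] rot deg [ 0.0839 -0.3874 -0.089 ] clock 9.0 grip 0.14899989017552084
[[-0.1, -0.02, 0.01], [0.08, -0.39, -0.09]]
scene 194 133 [[234.2664 156.1225]
 [234.2222 170.4223]
 [234.8065 193.642 ]]
top 335 172 [[376.5043 206.7027]
 [374.7305 199.2211]
 [371.6365 188.8118]]
wrist [[315.7337 334.072 ]
 [315.5223 305.7249]
 [316.0055 268.36  ]]
```

View pics/w3.png

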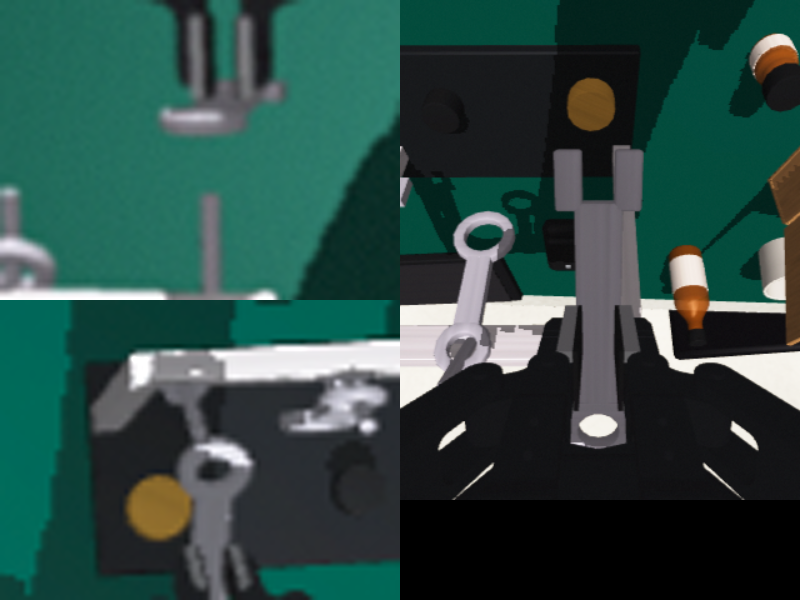

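Call:
move_arm:
  moves:
    - [[0,0.06,0.4],[0,0,0],0]
    - [[0,0,0.4],[0,0,0],0]
    - [[0,0,0.4],[0,0,0],0]
    - [[0,0,0.4],[0,0,0],0]
    - [[0,0,0],[0,0,0],0]

```text
clock: 9.78
position: [0.5368, -0.1176, 0.1993]
ee_rot: [-0.035, 0.94, 0.012, 0.339]
ft_force: [-0.1, -0.8, -1.3]
grip_width: 0.152
```

```bash
cat > look.py <<'E'
from h import *
import sys
o=get_obs();print(o['clock'],o['position'],o['joint_pos'][[1,3]],o['ft_force'])
e=R.from_quat(o['ee_rot']).apply(EYE)+o['position']
L=[]
for n in('scene','top'):
    im=camera(n);u,v=proj(camera_info(n),FOOT+.03*PEG)[0].astype(int);x,y=u-33,v-25;print(n,x,y,proj(camera_info(n),[e,FOOT+.05*PEG,FOOT]))
    L.append(cv2.resize(im[y:y+50,x:x+66],(396,300),interpolation=cv2.INTER_CUBIC))
cv2.imwrite(f'pics/{sys.argv[1]}.png',np.hstack(L)[...,::-1])
E
python3 look.py w4
```

```text
9.775 [ 0.5368 -0.1176  0.1993] [-0.3073  2.2947] [-0.0949 -0.7737 -1.2891]
scene 201 154 [[235.2747 175.282 ]
 [234.2222 170.4223]
 [234.8065 193.642 ]]
top 340 169 [[373.306  197.119 ]
 [374.7305 199.2211]
 [371.6365 188.8118]]
```

View pics/w4.png

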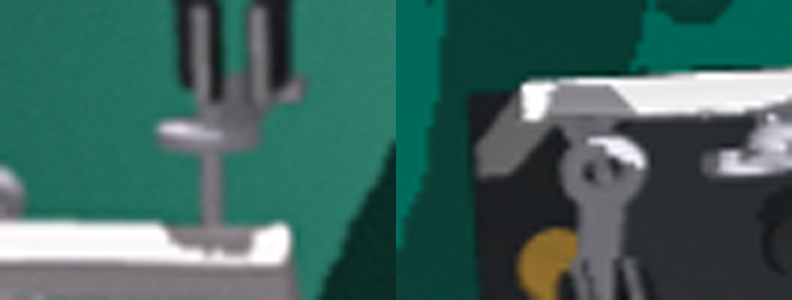

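Call:
move_arm:
  moves:
    - [[0,0.03,0.2],[0,0,0],0]
    - [[0,0,0.2],[0,0,0],0]
    - [[0,0,0.2],[0,0,0],0]
    - [[0,0,0],[0,0,0],0]

```text
clock: 10.38
position: [0.5463, -0.1164, 0.1884]
ee_rot: [-0.035, 0.94, 0.012, 0.34]
ft_force: [-1.4, -0.2, -1.6]
grip_width: 0.151
```

```bash
python3 look.py w5
```

```text
10.375 [ 0.5463 -0.1164  0.1884] [-0.2691  2.2929] [-1.3529 -0.2322 -1.6424]
scene 201 154 [[235.6774 182.0568]
 [234.2222 170.4223]
 [234.8065 193.642 ]]
top 340 169 [[372.1944 193.9754]
 [374.7305 199.2211]
 [371.6365 188.8118]]
```

View pics/w5.png

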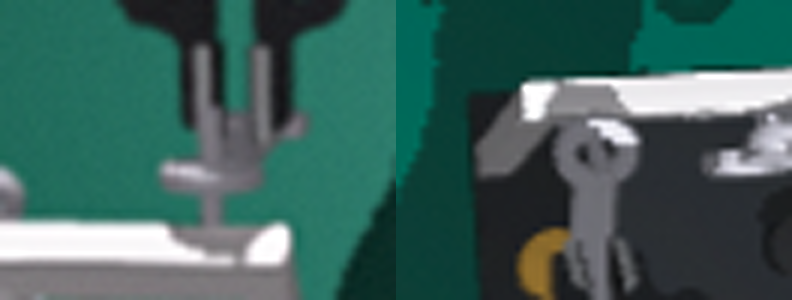

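Call:
move_arm:
  moves:
    - [[0,0,0.2],[0,0,0],0]
    - [[0,0,0.2],[0,0,0],0]
    - [[0,0,0.1],[0,0,0],0]
    - [[0,0,0],[0,0,0],0]

```text
clock: 10.98
position: [0.5543, -0.1158, 0.1789]
ee_rot: [-0.034, 0.94, 0.012, 0.34]
ft_force: [-0.4, -0.1, -1.3]
grip_width: 0.149
```

```bash
python3 - <<'E'
from h import *
o=get_obs();e=R.from_quat(o['ee_rot']).apply(EYE)+o['position'];d=e-FOOT
print('along',d@PEG,'perp',d-PEG*(d@PEG))
E
```

```text
along 0.012795300963540163 perp [-0.0001  0.0025  0.0001]
```

Call:
move_arm:
  moves:
    - [[0,0,0],[0,0,0],0.4]
    - [[0,0,0],[0,0,0],0.4]
    - [[0,0,0],[0,0,0],0.4]
    - [[0,0,-0.2],[0,0,0],0.4]
    - [[0,0,-0.4],[0,0,0],0.4]

```text
clock: 11.6
position: [0.5443, -0.1165, 0.1909]
ee_rot: [-0.035, 0.94, 0.012, 0.34]
ft_force: [0.1, -0.1, -0.6]
grip_width: 0.4
```

Call:
move_arm:
  moves:
    - [[0,0,-0.6],[0,0,0],0.4]
    - [[0,0,-0.8],[0,0,0],0.4]
    - [[0,0,-0.8],[0,0,0],0.4]
    - [[0.3,0,-0.8],[0,0,0],0.4]
    - [[0,0,0],[0,0,0],0.4]

```text
clock: 12.22
position: [0.4907, -0.1214, 0.2452]
ee_rot: [-0.034, 0.939, 0.012, 0.342]
ft_force: [0.8, -0.2, -0.2]
grip_width: 0.4
```

```bash
python3 - <<'E'
from h import *
o=get_obs();print(o['clock'],o['position'],o['joint_pos'])
w=camera('wrist');s=camera('scene');t=camera('top')
a=cv2.resize(s[160:270,140:270],(390,330),interpolation=cv2.INTER_CUBIC);b=cv2.resize(t[150:240,340:460],(390,292),interpolation=cv2.INTER_CUBIC);b=cv2.copyMakeBorder(b,0,38,0,0,0)
cv2.imwrite('pics/w6.png',np.hstack([a,b])[...,::-1])
E
```

```text
12.225 [ 0.4907 -0.1214  0.2452] [-0.2741 -0.4784  0.4636  2.3088  0.0427  0.5889  1.8323]
```

View pics/w6.png

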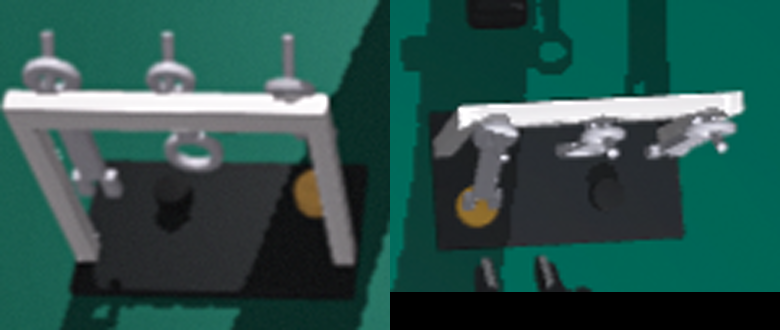

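Scene and top views show the spanner hanging on the free peg with its eye at the foot, and the fingers clear. Next I untilt the tool, close the gripper and go for the short flap.

Call:
move_arm:
  moves:
    - [[0,0,0],[0,8,0],0.2]
    - [[0,0,0],[0,8,0],0]
    - [[0,0,0],[0,8,0],0]
    - [[0,0,-0.4],[0,8,0],0]
    - [[0,0,-0.4],[0,8,0],0]

```text
clock: 13.0
position: [0.4875, -0.1205, 0.263]
ee_rot: [-0.037, 0.999, -0.001, -0.004]
ft_force: [-0.2, -0.1, 0.1]
grip_width: 0.003
```

```bash
cat >> h.py <<'E'
CY=-.222;cy=np.array([-np.sin(CY),np.cos(CY),0]);C=np.array([.5845,.184,0])
HS=C+.1*cy+[0,0,.0625];HL=C-.1*cy+[0,0,.0675]
RF=down(np.pi/2+CY)
def fs(v,h):return HS+v*.001*cy+[0,0,h*.001]
def fl(v,h):return HL-v*.001*cy+[0,0,h*.001]
E
python3 - <<'E'
from h import *
p=fs(58,60);p[2]=.26;plan(p,RF,20);print(p,RF.as_quat())
E
```

```text
now [ 0.4875 -0.1205  0.263 ] rot deg [ -0.4934  -0.2967 106.9489] clock 13.0 grip 0.0028950905220383075
[[-0.33, 0.9, 0.0], [-0.02, -0.01, 5.35]]
[[-0.25, 0.92, 0.01], [-0.02, -0.01, 5.35]]
[[-0.16, 0.94, -0.0], [-0.02, -0.01, 5.35]]
[[-0.07, 0.95, 0.0], [-0.02, -0.01, 5.35]]
[[0.02, 0.95, 0.01], [-0.02, -0.01, 5.35]]
[[0.11, 0.95, -0.0], [-0.02, -0.01, 5.35]]
[[0.2, 0.94, 0.0], [-0.02, -0.01, 5.35]]
[[0.28, 0.91, 0.01], [-0.02, -0.01, 5.35]]
[[0.36, 0.88, 0.0], [-0.02, -0.01, 5.35]]
[[0.45, 0.84, 0.01], [-0.02, -0.01, 5.35]]
[[0.52, 0.8, 0.0], [-0.02, -0.01, 5.35]]
[[0.6, 0.75, 0.01], [-0.02, -0.01, 5.35]]
[[0.66, 0.68, 0.01], [-0.02, -0.01, 5.35]]
[[0.72, 0.63, 0.0], [-0.02, -0.01, 5.35]]
[[0.78, 0.55, 0.01], [-0.02, -0.01, 5.35]]
[[0.83, 0.48, 0.0], [-0.02, -0.01, 5.35]]
[[0.87, 0.39, 0.01], [-0.02, -0.01, 5.35]]
[[0.9, 0.32, 0.01], [-0.02, -0.01, 5.35]]
[[0.92, 0.23, 0.0], [-0.02, -0.01, 5.35]]
[[0.95, 0.14, 0.01], [-0.02, -0.01, 5.35]]
[0.6193 0.3381 0.26  ] [0.7811 0.6244 0.     0.    ]
```

Call:
move_arm:
  moves:
    - [[-0.33,0.9,0],[0,0,5.35],0]
    - [[-0.25,0.92,0],[0,0,5.35],0]
    - [[-0.16,0.94,0],[0,0,5.35],0]
    - [[-0.07,0.95,0],[0,0,5.35],0]
    - [[0.02,0.95,0],[0,0,5.35],0]

```text
clock: 13.62
position: [0.5205, -0.0051, 0.2619]
ee_rot: [0.197, 0.98, -0.001, -0.002]
ft_force: [0.2, 0.4, -0.4]
grip_width: -0.004
```

Call:
move_arm:
  moves:
    - [[0.11,0.95,0],[0,0,5.35],0]
    - [[0.2,0.94,0],[0,0,5.35],0]
    - [[0.28,0.91,0],[0,0,5.35],0]
    - [[0.36,0.88,0],[0,0,5.35],0]
    - [[0.45,0.84,0],[0,0,5.35],0]

```text
clock: 14.25
position: [0.5534, 0.1096, 0.2617]
ee_rot: [0.418, 0.908, -0.002, -0.002]
ft_force: [0.9, 0.1, -0.8]
grip_width: 0.002
```

Call:
move_arm:
  moves:
    - [[0.52,0.8,0],[0,0,5.35],0]
    - [[0.6,0.75,0],[0,0,5.35],0]
    - [[0.66,0.68,0],[0,0,5.35],0]
    - [[0.72,0.63,0],[0,0,5.35],0]
    - [[0.78,0.55,0],[0,0,5.35],0]

```text
clock: 14.88
position: [0.5864, 0.2244, 0.2613]
ee_rot: [0.617, 0.787, -0.002, -0.001]
ft_force: [0.4, -0.3, 0.6]
grip_width: 0.001
```

Call:
move_arm:
  moves:
    - [[0.83,0.48,0],[0,0,5.35],0]
    - [[0.87,0.39,0],[0,0,5.35],0]
    - [[0.9,0.32,0],[0,0,5.35],0]
    - [[0.92,0.23,0],[0,0,5.35],0]
    - [[0.95,0.14,0],[0,0,5.35],0]

```text
clock: 15.5
position: [0.6191, 0.3392, 0.2609]
ee_rot: [0.782, 0.623, -0.002, -0.001]
ft_force: [-0.2, -0.0, 0.1]
grip_width: -0.002
```

```bash
python3 - <<'E'
from h import *
plan(fs(58,60),RF,6)
w=camera('wrist');s=camera('scene')
cv2.imwrite('pics/w7.png',np.hstack([cv2.resize(w,(480,300)),cv2.resize(s[130:290,300:460],(300,300))])[...,::-1])
E
```

```text
now [0.6191 0.3392 0.2609] rot deg [-0.2165  0.1598 -0.2166] clock 15.5 grip -0.0024270782438323975
[[-0.0, 0.01, 0.92], [-0.04, 0.03, -0.04]]
[[-0.01, 0.0, 0.93], [-0.04, 0.03, -0.04]]
[[-0.0, 0.01, 0.92], [-0.04, 0.03, -0.04]]
[[-0.01, 0.0, 0.92], [-0.04, 0.03, -0.04]]
[[-0.01, 0.0, 0.92], [-0.04, 0.03, -0.04]]
[[-0.0, 0.01, 0.93], [-0.04, 0.03, -0.04]]
```

View pics/w7.png

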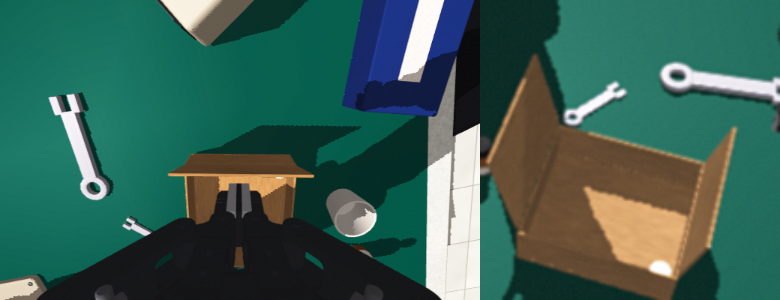

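```bash
python3 - <<'E'
from h import *
W=camera_info('wrist');o=get_obs()
print('hinge',proj(W,HS)/1.3333,'tip',proj(W,fs(30,79.6))/1.3333,'tcp',proj(W,o['position'])/1.3333,'tgt',proj(W,fs(58,60))/1.333)
S=camera_info('scene');cx=np.array([np.cos(CY),np.sin(CY),0])
print('scene crop', (proj(S,[HS,fs(30,79.6),fs(30,79.6)+.088*cx,fs(30,79.6)-.088*cx])-[300,130])*300/160)
E
```

```text
hinge [[241.3787 169.9607]] tip [[241.8627 171.7029]] tcp [[240.765  195.7154]] tgt [[241.9107 144.91  ]]
scene crop [[208.4303 213.5321]
 [245.9369 183.6049]
 [233.0754 246.6451]
 [257.5217 126.8222]]
```

Call:
move_arm:
  moves:
    - [[0,0,0.92],[0,0,0],0]
    - [[0,0,0.92],[0,0,0],0]
    - [[0,0,0.92],[0,0,0],0]
    - [[0,0,0.92],[0,0,0],0]
    - [[0,0,0.92],[0,0,0],0]

```text
clock: 16.23
position: [0.6185, 0.3372, 0.1458]
ee_rot: [0.781, 0.624, -0.002, -0.001]
ft_force: [-0.4, -0.1, -0.7]
grip_width: -0.003
```

Call:
move_arm:
  moves:
    - [[0,0,0.92],[0,0,0],0]
    - [[-0.5,0,0],[0,0,0],0]
    - [[-0.5,0,0],[0,0,0],0]
    - [[-0.5,0,0],[0,0,0],0]
    - [[-0.4,0,0],[0,0,0],0]

```text
clock: 16.85
position: [0.6084, 0.2904, 0.1257]
ee_rot: [0.782, 0.624, -0.001, -0.001]
ft_force: [2.0, 0.7, 0.4]
grip_width: 0.001
```

```bash
python3 - <<'E'
from h import *
def vh(): 
    d=get_obs()['position']-HS;return d@cy*1000,d[2]*1000
print(vh(),get_obs()['ft_force'],get_obs()['clock'])
S=camera_info('scene');s=camera('scene');print(proj(S,[fs(11,60),fs(0,85)]))
cv2.imwrite('pics/w8.png',cv2.resize(s[130:290,300:460],(480,480),interpolation=cv2.INTER_CUBIC)[...,::-1])
E
```

```text
(np.float64(9.011790304547251), np.float64(63.18501152121653)) [2.0059 0.7461 0.4193] 16.85
[[420.7533 230.6982]
 [417.8975 222.9679]]
```

View pics/w8.png

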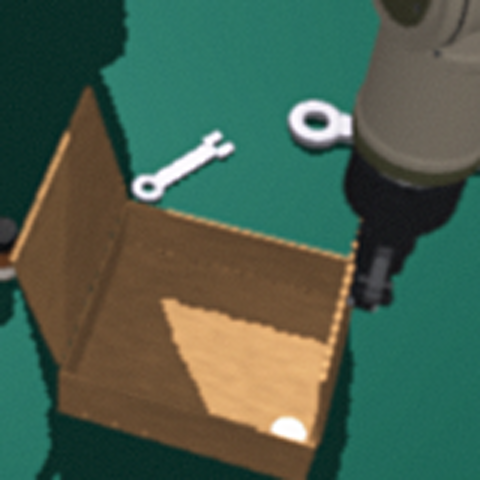

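Call:
move_arm:
  moves:
    - [[-0.34,0,0],[0,0,0],0]
    - [[-0.34,0,0.04],[0,0,0],0]
    - [[-0.52,0,0.2],[0,0,0],0]
    - [[-0.28,0,0.2],[0,0,0],0]
    - [[-0.28,0,0.2],[0,0,0],0]

```text
clock: 17.52
position: [0.5981, 0.248, 0.1082]
ee_rot: [0.782, 0.624, -0.001, -0.001]
ft_force: [-1.0, 1.2, 0.2]
grip_width: -0.0
```

Call:
move_arm:
  moves:
    - [[-0.2,0,0.28],[0,0,0],0]
    - [[-0.2,0,0.28],[0,0,0],0]
    - [[-0.28,0,0.6],[0,0,0],0]
    - [[-0.08,0,0.5],[0,0,0],0]
    - [[0,0,0],[0,0,0],0]

```text
clock: 18.15
position: [0.5935, 0.2295, 0.066]
ee_rot: [0.782, 0.624, -0.002, -0.001]
ft_force: [-0.3, -0.2, 0.1]
grip_width: -0.002
```

```bash
python3 - <<'E'
from h import *
d=get_obs()['position']-HS;print(d@cy*1000,d[2]*1000)
E
```

```text
-53.61697088716779 3.507632226774221
```

Call:
move_arm:
  moves:
    - [[0,0,0.06],[0,0,0],0]
    - [[0,0,0.06],[0,0,0],0]
    - [[0,0,0],[0,0,0],0]

```text
clock: 18.52
position: [0.5939, 0.2303, 0.0647]
ee_rot: [0.781, 0.624, -0.001, -0.001]
ft_force: [-2.4, -0.0, 3.6]
grip_width: 0.001
```

Call:
move_arm:
  moves:
    - [[0,0,-0.5],[0,0,0],0]
    - [[0,0,-1],[0,0,0],0]
    - [[0,0,-1],[0,0,0],0]
    - [[0,0,-1],[0,0,0],0]
    - [[0,0,-1],[0,0,0],0]

```text
clock: 19.15
position: [0.5943, 0.23, 0.1784]
ee_rot: [0.782, 0.624, -0.001, -0.001]
ft_force: [0.7, 0.1, -0.1]
grip_width: 0.002
```

Call:
move_arm:
  moves:
    - [[0,0,-1],[0,0,0],0]
    - [[0,0,-1],[0,0,0],0]
    - [[0,0,-1],[0,0,0],0]
    - [[0,0,0],[0,0,0],0]

```text
clock: 19.65
position: [0.5955, 0.2302, 0.2544]
ee_rot: [0.782, 0.624, 0.001, -0.001]
ft_force: [0.7, -0.2, -0.2]
grip_width: 0.0
```

```bash
python3 - <<'E'
from h import *
s=camera('scene');w=camera('wrist');S=camera_info('scene')
cv2.imwrite('pics/w9.png',np.hstack([cv2.resize(s[130:290,300:460],(400,400),interpolation=cv2.INTER_CUBIC),cv2.resize(w,(400,400))])[...,::-1])
cx=np.array([np.cos(CY),np.sin(CY),0])
print('flat short tip edge in crop',(proj(S,[fs(-85,2)+.088*cx,fs(-85,2)-.088*cx])-[300,130])*2.5)
p=fl(66,95);p[2]=.265;plan(p,RF,12);print(p)
E
```

```text
flat short tip edge in crop [[166.2238 337.5756]
 [209.6309 189.0456]]
now [0.5944 0.23   0.2516] rot deg [-0.1901  0.049  -0.0863] clock 19.75 grip 0.0005839596049783359
[[-0.71, 0.0, -0.04], [-0.02, 0.0, -0.01]]
[[-0.71, 0.01, -0.05], [-0.02, 0.0, -0.01]]
[[-0.71, -0.0, -0.04], [-0.02, 0.0, -0.01]]
[[-0.71, -0.0, -0.05], [-0.02, 0.0, -0.01]]
[[-0.71, 0.0, -0.04], [-0.02, 0.0, -0.01]]
[[-0.71, 0.0, -0.05], [-0.02, 0.0, -0.01]]
[[-0.71, 0.01, -0.04], [-0.02, 0.0, -0.01]]
[[-0.71, -0.0, -0.04], [-0.02, 0.0, -0.01]]
[[-0.71, -0.0, -0.05], [-0.02, 0.0, -0.01]]
[[-0.71, 0.0, -0.04], [-0.02, 0.0, -0.01]]
[[-0.71, 0.0, -0.05], [-0.02, 0.0, -0.01]]
[[-0.71, 0.0, -0.04], [-0.02, 0.0, -0.01]]
[0.5479 0.0221 0.265 ]
```

View pics/w9.png

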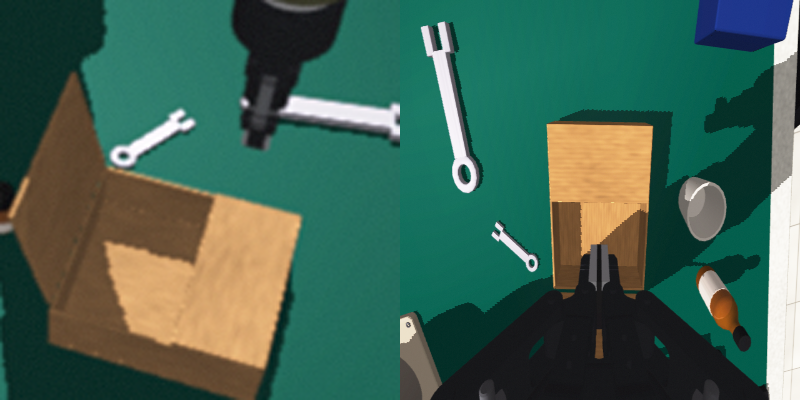

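Views used: 12. The last one shows the short flap flat, its edge within a few pixels of prediction, and the press met 3.6 N at the stop. Now the long flap.

Call:
move_arm:
  moves:
    - [[-0.95,0,-0.05],[0,0,0],0]
    - [[-0.95,0,-0.05],[0,0,0],0]
    - [[-0.95,0,-0.05],[0,0,0],0]
    - [[-0.95,0,-0.05],[0,0,0],0]
    - [[-0.95,0,-0.05],[0,0,0],0]

```text
clock: 20.38
position: [0.5678, 0.1124, 0.2582]
ee_rot: [0.782, 0.624, -0.001, -0.001]
ft_force: [-0.1, 0.3, -0.0]
grip_width: 0.003
```

Call:
move_arm:
  moves:
    - [[-0.95,0,-0.05],[0,0,0],0]
    - [[-0.95,0,-0.05],[0,0,0],0]
    - [[-0.95,0,-0.05],[0,0,0],0]
    - [[-0.95,0,-0.05],[0,0,0],0]
    - [[0,0,0],[0,0,0],0]

```text
clock: 21.0
position: [0.5469, 0.0189, 0.2635]
ee_rot: [0.783, 0.623, -0.001, -0.001]
ft_force: [-0.1, 0.1, 0.3]
grip_width: -0.003
```

```bash
python3 - <<'E'
from h import *
d=get_obs()['position']-HL;print(-d@cy*1000,d[2]*1000,get_obs()['joint_pos'])
S=camera_info('scene');T=camera_info('top');cx=np.array([np.cos(CY),np.sin(CY),0])
# check flap tip: carton-brown mask in the top view, rightmost brown per row around the flap
for a in(1.7,1.8,1.88,1.95):
    t=fl(-125*np.cos(a),125*np.sin(a));print(a,proj(T,[t+.06*cx,t,t-.07*cx]).ravel(),proj(S,[t-.07*cx]).ravel())
im=cv2.cvtColor(camera('top'),cv2.COLOR_RGB2HSV);m=cv2.inRange(im,(8,60,30),(22,255,255))
for r in range(175,245,8):
    c=np.where(m[r,200:345])[0]+200;print(r,c.min() if len(c) else 0,c.max() if len(c) else 0)
E
```

```text
69.29235477298391 195.97974962484932 [-0.5863  0.1467  0.5248  1.6436 -0.0747  1.3742 -0.2782]
1.7 [305.2832 182.9254 299.7109 204.991  293.121  231.0857] [332.6423 163.7041]
1.8 [309.8299 184.1799 304.2958 206.2141 297.7514 232.2712] [327.4617 163.1237]
1.88 [313.3784 185.2142 307.8786 207.2067 301.3748 233.2137] [323.4231 162.942 ]
1.95 [316.3936 186.1341 310.926  208.0783 304.4606 234.0274] [319.9933 162.9883]
175 233 287
183 231 296
191 229 296
199 226 297
207 224 297
215 222 298
223 228 298
231 258 299
239 297 297
```

Call:
move_arm:
  moves:
    - [[0,0,0.9],[0,0,0],0]
    - [[0,0,0.9],[0,0,0],0]
    - [[0,0,0.9],[0,0,0],0]
    - [[0,0,0.9],[0,0,0],0]
    - [[0,0,0.44],[0,0,0],0]

```text
clock: 21.68
position: [0.5463, 0.0224, 0.1608]
ee_rot: [0.781, 0.624, -0.002, -0.001]
ft_force: [-0.7, 0.1, -0.0]
grip_width: 0.0
```

Call:
move_arm:
  moves:
    - [[0.4,0,0],[0,0,0],0]
    - [[0.5,0,0],[0,0,0],0]
    - [[0.5,0,0],[0,0,0],0]
    - [[0.5,0,0],[0,0,0],0]
    - [[0.42,0,0],[0,0,0],0]

```text
clock: 22.3
position: [0.5599, 0.0793, 0.1622]
ee_rot: [0.781, 0.624, -0.001, -0.001]
ft_force: [0.5, -0.3, 0.2]
grip_width: -0.002
```

```bash
python3 - <<'E'
from h import *
d=get_obs()['position']-HL;print(-d@cy*1000,d[2]*1000,get_obs()['ft_force'])
E
```

```text
7.582932269265663 94.72533531198727 [ 0.4597 -0.3464  0.1808]
```

Call:
move_arm:
  moves:
    - [[0.5,0,0],[0,0,0],0]
    - [[0.5,0,0],[0,0,0],0]
    - [[0.42,0,0.14],[0,0,0],0]
    - [[0.42,0,0.14],[0,0,0],0]
    - [[0.42,0,0.3],[0,0,0],0]

```text
clock: 22.92
position: [0.5724, 0.1339, 0.1472]
ee_rot: [0.782, 0.624, -0.001, -0.001]
ft_force: [0.5, -0.4, 1.0]
grip_width: 0.001
```

Call:
move_arm:
  moves:
    - [[0.42,0,0.3],[0,0,0],0]
    - [[0.32,0,0.42],[0,0,0],0]
    - [[0.32,0,0.42],[0,0,0],0]
    - [[0.2,0,0.48],[0,0,0],0]
    - [[0.2,0,0.48],[0,0,0],0]

```text
clock: 23.55
position: [0.58, 0.1689, 0.094]
ee_rot: [0.782, 0.624, -0.002, -0.001]
ft_force: [-0.2, 0.1, 0.5]
grip_width: 0.003
```

Call:
move_arm:
  moves:
    - [[0.06,0,0.4],[0,0,0],0]
    - [[0.06,0,0.4],[0,0,0],0]
    - [[0,0,0.15],[0,0,0],0]
    - [[0,0,0.1],[0,0,0],0]
    - [[0,0,0],[0,0,0],0]

```text
clock: 24.18
position: [0.5806, 0.1715, 0.0695]
ee_rot: [0.782, 0.624, -0.001, -0.001]
ft_force: [-4.0, -0.6, 7.7]
grip_width: 0.0
```

```bash
python3 - <<'E'
from h import *
d=get_obs()['position']-HL;print(-d@cy*1000,d[2]*1000,get_obs()['ft_force'])
E
```

```text
-86.96156367423497 2.0452145951389555 [-4.0084 -0.5858  7.7077]
```

Call:
move_arm:
  moves:
    - [[0,0,-0.2],[0,0,0],0]
    - [[0,0,-0.8],[0,0,0],0]
    - [[0,0,-1],[0,0,0],0]
    - [[0,0,-1],[0,0,0],0]
    - [[0,0,-1],[0,0,0],0]

```text
clock: 24.8
position: [0.5813, 0.1717, 0.1711]
ee_rot: [0.782, 0.624, -0.001, -0.001]
ft_force: [0.1, -0.2, -0.4]
grip_width: -0.005
```

Call:
move_arm:
  moves:
    - [[0,0,-1],[0,0,0],0]
    - [[0,0,-1],[0,0,0],0]
    - [[0,0,-1],[0,0,0],0]
    - [[0,0,0],[0,0,0],0]
    - [[0,0,0],[0,0,0],0]

```text
clock: 25.42
position: [0.581, 0.1717, 0.2437]
ee_rot: [0.782, 0.624, -0.001, -0.001]
ft_force: [-1.4, -1.0, 0.3]
grip_width: 0.001
```

```bash
python3 - <<'E'
from h import *
s=camera('scene');S=camera_info('scene');cv2.imwrite('pics/end.png',s[...,::-1]);print(get_obs()['ft_force'],get_obs()['clock'])
old=cv2.imread('pics/w6.png')[:,:390,::-1];new=cv2.resize(s[160:270,140:270],(390,330),interpolation=cv2.INTER_CUBIC)
d=cv2.absdiff(old,new).max(2);print('stand changed px',(d>60).sum(),'peg area',(d[30:130,240:330]>60).sum())
cx=np.array([np.cos(CY),np.sin(CY),0])
hsv=cv2.cvtColor(s,cv2.COLOR_RGB2HSV);m=cv2.inRange(hsv,(8,60,30),(22,255,255));m[:,:305]=0;m[:,450:]=0
n,l,st,ce=cv2.connectedComponentsWithStats(m);i=1+st[1:,4].argmax();print('carton blob',st[i],'brightness',s[l==i].mean())
print('expected corners',proj(S,[fs(0,0)+.088*cx,fs(0,0)-.088*cx,fl(0,0)+.088*cx,fl(0,0)-.088*cx]))
# long flap edge: brightness profile along carton y through the middle of the lid
for k in range(0,200,8):
    p=C+(-.1+k*.001)*cy-.05*cx+[0,0,.069];u,v=proj(S,p)[0];print(k,s[int(round(v)),int(round(u))].tolist(),end=' ')
E
```

```text
[-0.1528 -0.6818 -0.1064] 25.475
stand changed px 11595 peg area 47
carton blob [ 319  195  101   96 6651] brightness 135.01789204630882
expected corners [[403.7549 275.985 ]
 [417.8818 214.7681]
 [317.7457 250.6337]
 [339.2079 193.5399]]
0 [47, 128, 112] 8 [102, 86, 63] 16 [204, 153, 102] 24 [220, 169, 114] 32 [211, 161, 107] 40 [216, 165, 109] 48 [219, 169, 111] 56 [215, 165, 110] 64 [212, 161, 106] 72 [212, 161, 107] 80 [217, 168, 111] 88 [214, 165, 109] 96 [216, 165, 110] 104 [219, 169, 113] 112 [222, 171, 114] 120 [218, 168, 111] 128 [204, 155, 103] 136 [219, 168, 111] 144 [222, 172, 114] 152 [218, 168, 112] 160 [219, 169, 112] 168 [224, 171, 113] 176 [220, 170, 112] 184 [222, 171, 112] 192 [224, 173, 115]
```

```bash
python3 -c "
from workcell import hand_in;print(hand_in())"
```

```text
the job is handed in; nothing more can be done
None
```

The spanner is hanging on the free peg and both carton flaps are folded down flat. I handed the job in at about 25.5 s of the 67 s allowed; `hand_in` gave no verdict.

- **Spanner:** I lifted the middle-sized one out of the carton and slid its eye down the peg, releasing about 13 mm from the foot by my estimate. The pictures after release showed it hanging at the foot, leaning a little towards the robot. At the end that part of the scene image was nearly unchanged.
- **Flaps:** I folded the short flap first, then the long one over it. The fingers met 3.6 N and 7.7 N when pressed at the bottom. In the final image the lid is one even surface, its outline where a flat lid should be.
- **Robot:** It ended about 175 mm above the carton, touching nothing, with about 0 N on the wrist.

**Less certain checks:**
- About 11,600 pixels of the enlarged stand crop differed from the picture taken after release. I put this down to the arm and its shadow having moved, but I had no viewings left to confirm it.
- I did not measure the swing of the other hung tools or the positions of the loose things at the end. No wrist reading taken after a move was above about 8 N.
- The scene and top cameras disagreed by 2–3 mm at the peg. That was within the clearance of the eye.

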